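# Index the specimen turntable and bolt it

### The arm

A 6-joint arm with a two-finger parallel gripper is mounted at the origin on the work surface. World frame = base frame: x ahead of the robot, y to its left, z up, the work surface at z = 0. Lengths are in m, angles in rad, forces in N, time in s.
With the tool pointing down it reaches from about 0.325 to 0.85 m from the base axis. Payload 15.5 kg.
Tool frame: the origin (TCP) lies midway between the tips of the shut fingers; the grasp point (between the pads) lies 19 mm behind it (bot.hold_point_z is the distance from the TCP to the grasp point, in m); x points along the fingers, z is the direction in which the jaws open and shut, and the axes are right-handed (so a half turn about x gives the same grasp; the last joint's range is limited). The gripper opens to 91 mm and grips with 3 to 60 N. Pads are 32 mm wide; open, the fingers measure 118 mm over their backs; the gripper's body (76 mm by 178 mm) begins 60 mm behind the grasp point.
Start: joints at [1.181, 0.494, 1.345, -0, 1.302, -0.096], TCP at [0.181, 0.598, 0.214] pointing down, gripper open.
Joint ranges: [-2.91, 2.91], [-0.82, 2.16], [0.22, 2.67], [-1.22, 4.37], [0.12, 2.79], [-3.08, 3.08]. Speed limits (rad/s): [1.89, 1.89, 2.57, 3.01, 3.01, 3.01].

### API

Orientations are given as a unit quaternion [x, y, z, w].
In Python, from workcell import bot gives the robot as it stands. Calls block until the motion is done:
- bot.reach(position, orientation): joint-space move of the TCP to a pose.
- bot.line_to(position, orientation=None, rate=0.15, threshold=None): straight line of the TCP; orientation=None keeps the orientation; rate is the mean speed in m/s. With threshold (N) it stops when the force on the tool has changed by that much, and returns True; else False.
- bot.goto_joints(angles): joint-space move.
- bot.gripper_to(opening): finger opening in m; the grip force is fixed at half the most; returns when the fingers have stopped.
- bot.pause(seconds).
- bot.solve_ik(position, orientation): joint angles nearest the present ones, or None.
- bot.grab_frame(name): name is "side" or "top" or "wrist"; returns the picture (420x560x3 uint8, red, green, blue); there is no depth.
- bot.get_calibration(name): a dict with "fx", "fy", "cx", "cy" (pixels), "D" ([k1, k2, p1, p2, k3] as OpenCV has them; the pictures are not rectified), "R" (3x3) and "t" (3): a world point X has camera coordinates R X + t. Camera axes: x right, y down, z forward; pixel columns grow to the right and rows downward; lengths in m; the calibration is good to about 2 mm. A picture is of the moment at which its call begins: read the wrist's pose just before it. get_calibration takes no time and is no camera call; for the wrist camera it gives the pose at the moment of the call.
A pose or a line that the arm cannot do raises bot.IKError and nothing moves.
- bot.close_job(): hands the job in, once; it reports no verdict.
Readings, each from a call of its own:
- bot.get_time_s(): time.
- bot.get_joint_positions(): joint angles.
- bot.get_dq(): joint speeds.
- bot.get_joint_torque(): joint torques, N m.
- bot.get_tool_pos(): TCP position.
- bot.get_ee_rot(): TCP orientation.
- bot.get_force(): force on the tool from outside, world axes, zero at the start.
- bot.get_torque(): the same for the moment, N m.
- bot.get_gripper_width(): finger opening in m.
Only numpy, scipy, OpenCV 4.12 (cv2) and the standard library are available. Lean on these libraries where they do the work, as an engineer would, in place of code of your own. Each camera call takes 0.05 s, during which the arm holds its last target. There are 200 camera calls.

### The job

Turn the loose dark grey specimen disc on its white base, gently and with the glass dish riding along undisturbed at its centre, until the notch in its rim faces the locking bolt; then slide the bolt into the notch and press it firmly against the depth stop in the notch for a moment (about 10 N, never more than 25 N) and leave it there, fully home. Leave everything else on the bench where it is.

Things in the scene. Friction and masses are not known exactly. Their poses are not given: they have to be found in the camera images.
- stage: White base fixed to the bench, 28 mm high. Origin: at bench height under the disc's turning axis. +x points from that axis to the locking bolt, z up; the plate spans -85 to +125 mm in x, +-85 mm in y. Red lines show the +x (index) direction. Two dark rails (82 to 118 mm out, 29 mm wide overall, tops 42 mm above the bench) guide the bolt.
- disc: Loose dark grey disc, 120 mm across, 14 mm thick, 0.3 to 0.6 kg. Origin: centre of its underside, 28 mm above the bench; top face at 42 mm. A hub below keeps it centred (0.5 mm play), so it just turns: 1 to 3 N at the rim moves it and it stays where left. Handle gently: not over 15 N from the fingers. +x points from centre to notch; disc yaw = stage yaw means the notch faces the bolt.
- notch (a point): Middle of the notch, 54 mm from the disc's centre along its +x, at top-face height (42 mm above the bench). The notch is a slot through the whole rim, 13 mm wide with parallel sides; a short red line lies behind it. At its inner end sits a brass depth stop, 12 mm wide, stiff (25 N does not move it), set anew each time: its face lies 42 to 52 mm from the disc's centre and is not reported.
- mark (a point): Fixed point where the middle of the notch belongs: 54 mm from the disc's axis along the base's +x, 42 mm above the bench.
- lug (a point): Middle of the blue lug opposite the notch, 52 mm above the bench. Three such upright lugs stand on the disc's top for pushing it round, at 60, 180 and 300 degrees counter-clockwise from the notch seen from above. Each is centred 58 mm from the disc's centre, 16 mm long radially, 12 mm wide tangentially, and reaches from 42 to 62 mm above the bench.
- bolt (a joint): Bolt travel towards the disc's axis, m. 0: fully back; starts at 0 to 0.004. Slides against 2 N of friction, stays where left; ends at 0.032. It reaches the rim at 0.010 and, in the notch, lands on the depth stop somewhere between 0.018 and 0.028: this must be felt. Press about 10 N on the stop for half a second; bolt and disc must not press on each other with over 25 N.
- bolt_nose (a point): Tip of the brass bolt, 7 mm above the base's top, 70 mm from the disc's axis less the travel. The bar is 10 x 10 mm, its nose tapers over the last 4 mm to 6 mm wide. With the notch up to about 3 mm off line the tapered nose draws the disc into line under a light push; further off it butts on the rim.
- bolt_post (a point): Middle of the red upright post on the bolt: 12 mm thick along the slide, 20 mm wide, from 44 to 76 mm above the bench. This point is 62 mm above the bench and 100 mm from the disc's axis less the travel. Push its outer face towards the disc.
- dish: Small glass dish, 52 mm across and 13 mm high, 30 g, loose on the centre of the disc. Origin: centre of its underside, 42 mm above the bench.
- tube_rack: Orange tube rack, 105 x 210 x 55 mm (with a few capped tubes up to 78 mm), to the left; leave alone. Origin: centre of its underside.
- tube_a: Standing tube with blue cap, 34 mm across, 107 mm high; leave alone. Origin: centre of its underside.
- tube_b: Standing tube with blue cap, 34 mm across, 107 mm high; leave alone. Origin: centre of its underside.
- bottle: Amber glass bottle, 64 mm across, 140 mm high; leave alone. Origin: centre of its underside.
- slide_box: Green slide box, 100 x 85 x 32 mm; leave alone. Origin: centre of its underside.
- dish_stack: Two closed glass dishes, 92 mm across, 30 mm high together; leave alone. Origin: centre of the underside.
- brush: Thin brush with a green handle, 190 mm long, 7 mm thick, lying beyond the base; leave alone. Origin: its middle.
Things that resemble listed ones, but are neither listed nor needed, are in the scene too. Of the things shaped like the dish, the glass one is meant.

How it is judged:
By the outcome, as a careful person would: the job done as asked, in the order asked, and still so for the second after the job is handed in, with the robot touching nothing.
It also fails if it takes over 72 s, if anything falls off the work surface, if the arm or the gripper's body presses on something with over 40 N, if the wrist force passes 120 N, or if a joint passes its speed limit or range.

## Working session

There is one attempt and no reset: what is moved stays moved. The work goes in short steps, each a Python script; the robot and the scene stay as the last script left them, time stands still between calls to the robot, and variables do not carry over. Pictures are saved under pics/ and viewed, about 8 in all and at most 12, crops included, and the job is handed in when it is done.

```bash
mkdir -p pics; ls; python3 - <<'E'
from workcell import bot
import cv2
for n in("top","side"):
    cv2.imwrite(f"pics/{n}0.png",bot.grab_frame(n)[:,:,::-1])
    c=bot.get_calibration(n);print(n,c)
print(bot.get_time_s(),bot.get_ee_rot(),bot.get_force())
E
```

```text
pics
top {'fx': 417.979259505743, 'fy': 417.979259505743, 'cx': 282.1141814352996, 'cy': 208.04523298771286, 'D': array([-0.03196329,  0.        ,  0.        ,  0.        ,  0.        ]), 'R': array([[ 0.02154642, -0.99959419, -0.01863351],
       [-0.99294219, -0.01922145, -0.1170314 ],
       [ 0.11662575,  0.0210236 , -0.99295339]]), 't': array([0.03751808, 0.62334648, 1.22158803])}
side {'fx': 521.4543967913526, 'fy': 521.4543967913526, 'cx': 283.3154175800907, 'cy': 208.0418997613045, 'D': array([0.00065582, 0.        , 0.        , 0.        , 0.        ]), 'R': array([[-0.92262528, -0.38568607,  0.00297549],
       [-0.30505063,  0.72496762, -0.61754843],
       [ 0.23602269, -0.57067347, -0.78652723]]), 't': array([0.57670637, 0.19872391, 1.38903656])}
0.1 [-0.42162577  0.56812668  0.42123824  0.56746994] [0.65130591 0.55367842 0.05335916]
```

View pics/top0.png

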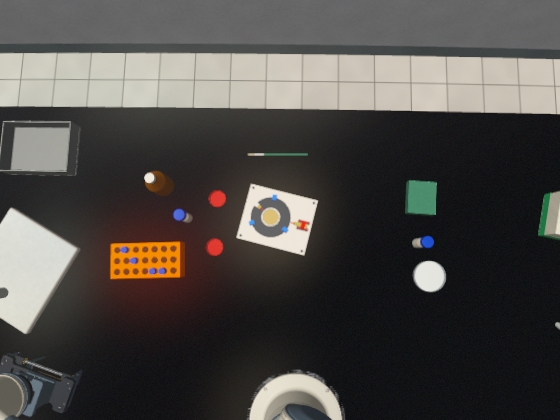

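View pics/side0.png

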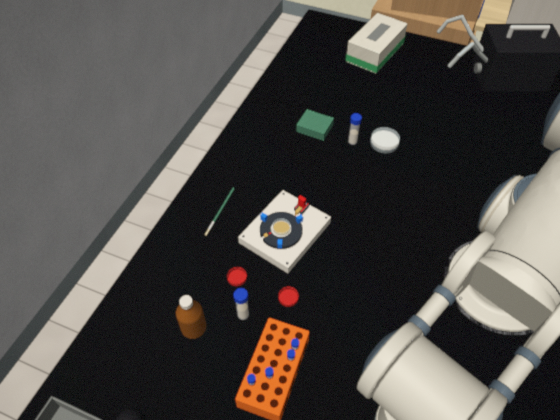

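```bash
cat > h.py <<'E'
from workcell import bot
import cv2,numpy as np
from scipy.spatial.transform import Rotation as Ro
def ray(c,uv,z):
    K=np.array([[c["fx"],0,c["cx"]],[0,c["fy"],c["cy"]],[0,0,1]])
    n=cv2.undistortPoints(np.float64(uv).reshape(-1,1,2),K,np.float64(c["D"]))[:,0]
    d=np.c_[n,np.ones(len(n))]@c["R"]; o=-c["R"].T@c["t"]
    return o+d*((z-o[2])/d[:,2])[:,None]
def proj(c,X):
    K=np.array([[c["fx"],0,c["cx"]],[0,c["fy"],c["cy"]],[0,0,1]])
    return cv2.projectPoints(np.float64(X).reshape(-1,1,3),cv2.Rodrigues(c["R"])[0],c["t"],K,np.float64(c["D"]))[0][:,0]
def blobs(m,amin=8):
    n,l,s,c=cv2.connectedComponentsWithStats(m.astype(np.uint8))
    return [(s[i,4],c[i]) for i in range(1,n) if s[i,4]>=amin]
def quat(a):
    "tool down, jaw axis (tool z) at world angle a"
    x=np.array([0,0,-1.]);z=np.array([np.cos(a),np.sin(a),0]);y=np.cross(z,x)
    return Ro.from_matrix(np.c_[x,y,z]).as_quat()
E
python3 - <<'E'
from h import *
im=cv2.imread("pics/top0.png").astype(int);c=bot.get_calibration("top")
b,g,r=im[...,0],im[...,1],im[...,2]
M=np.zeros(b.shape,bool);M[170:270,230:325]=1
w=(im.min(2)>150)&M
ct=max(cv2.findContours(w.astype(np.uint8),0,2)[0],key=cv2.contourArea)
rc=cv2.minAreaRect(ct);C=ray(c,cv2.boxPoints(rc),.028);print("corners",C[:,:2].round(4),C.mean(0))
for n,m,z in(("blue",(b>150)&(r<100),.062),("red",(r>130)&(g<60)&(b<60),.07)):
    for a,p in blobs(m&M,4):print(n,a,p.round(1),ray(c,p,z).round(4))
cw=bot.get_calibration("wrist");o=-cw["R"].T@cw["t"];R=Ro.from_quat(bot.get_ee_rot()).as_matrix()
print("wristcam in tool",R.T@(o-bot.get_tool_pos()),"\n",cw["R"]@R,cw["fx"])
E
```

```text
corners [[ 0.5307  0.1882]
 [ 0.6991  0.1511]
 [ 0.6496 -0.057 ]
 [ 0.4832 -0.0172]] [0.59063839 0.06625116 0.028     ]
blue 21 [273.9 197.7] [[0.65   0.0747 0.062 ]]
blue 20 [252.  222.2] [[0.5757 0.1373 0.062 ]]
blue 26 [284.1 228.8] [[0.5584 0.0427 0.062 ]]
red 20 [302.8 224.4] [[ 0.5716 -0.0116  0.07  ]]
wristcam in tool [-0.17069406  0.07533283  0.00106559] 
 [[ 1.15078102e-03  2.65104551e-04  9.99999303e-01]
 [-2.69341813e-01 -9.63044479e-01  5.65261316e-04]
 [ 9.63043957e-01 -2.69342276e-01 -1.03684957e-03]] 343.1008712473048
```

```bash
python3 - <<'E'
from h import *
S=np.array([.595,.0855]);
for off in(90,-90):
    for th in(-130,-180,-230,-284):
        a=np.radians(th);p=[*(S+.06*np.array([np.cos(a),np.sin(a)])),.048]
        q=bot.solve_ik(p,quat(a+np.radians(off)));print(off,th,None if q is None else q.round(2))
bot.reach([*S,.2],quat(np.radians(76)))
print(bot.get_joint_positions().round(2))
c=bot.get_calibration("wrist");np.save("cw1.npy",c,allow_pickle=True)
cv2.imwrite("pics/w1.png",bot.grab_frame("wrist")[:,:,::-1]);print(bot.get_time_s())
E
```

```text
90 -130 [-0.04  0.62  1.68 -0.    0.85  0.66]
90 -180 [ 0.05  0.6   1.72 -0.    0.82  1.62]
90 -230 [ 0.13  0.63  1.64 -0.    0.87  2.57]
90 -284 [ 0.14  0.68  1.5  -0.    0.96 -2.76]
-90 -130 [-0.04  0.62  1.68 -0.    0.85 -2.48]
-90 -180 [ 0.05  0.6   1.72 -0.    0.82 -1.52]
-90 -230 [ 0.13  0.63  1.64 -0.    0.87 -0.57]
-90 -284 [ 0.14  0.68  1.5  -0.    0.96  0.38]
[ 0.04  0.47  1.42  0.    1.24 -1.28]
2.5
```

View pics/w1.png

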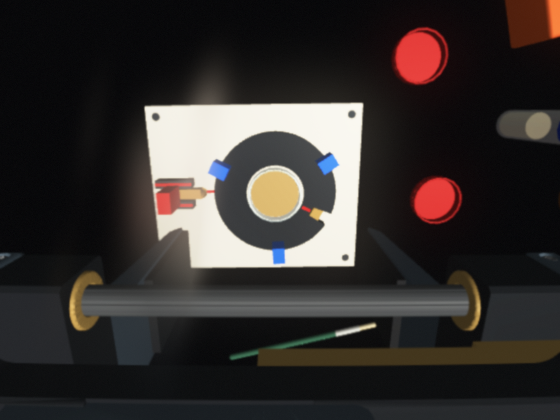

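```bash
cat >> h.py <<'E'
def look(im,c):
    "im RGB -> stage yaw, axis, lug angles"
    im=im.astype(int);r,g,b=im[...,0],im[...,1],im[...,2]
    w=cv2.morphologyEx((im.min(2)>140).astype(np.uint8),cv2.MORPH_OPEN,np.ones((3,3)));w[262:]=0
    ct=max(cv2.findContours(w,0,2)[0],key=cv2.contourArea)
    P=ray(c,cv2.convexHull(ct)[:,0],.028)[:,:2]*1000
    rc=cv2.minAreaRect(np.float32(P));B=cv2.boxPoints(rc)
    e=B-np.roll(B,1,0);i=np.argmax(np.linalg.norm(e,axis=1))
    X=e[i]/np.linalg.norm(e[i]);X*=np.sign(X@[-.23,-.97]);S=(np.array(rc[0])-20*X)/1000
    L=np.array([ray(c,p,.058)[0,:2] for a,p in blobs((b>150)&(r<90)&(g<170)&(np.arange(420)[:,None]<265),40)])
    return S,np.degrees(np.arctan2(X[1],X[0])),rc[1],L
E
python3 - <<'E'
from h import *
c=np.load("cw1.npy",allow_pickle=True).item();im=cv2.imread("pics/w1.png")[:,:,::-1]
S,y,sz,L=look(im,c);print(S,y,sz);print(L,L.mean(0))
for l in L:d=l-L.mean(0);print(np.hypot(*d),np.degrees(np.arctan2(d[1],d[0])))
d=ray(c,[[320,217]],.042)[0,:2]-L.mean(0);print("notch",np.hypot(*d),np.degrees(np.arctan2(d[1],d[0])))
for p in ([167,200],):print("post top~",ray(c,[p],.07))
E
```

```text
[0.59452507 0.08715429] -103.32517 (210.6849365234375, 164.79107666015625)
[[0.57859917 0.14055652]
 [0.56260332 0.04585496]
 [0.65491351 0.07607296]] [0.59870533 0.08749482]
0.05674330489001149 110.75271839677852
0.05511109237082575 -130.92549066950258
0.05735693006382011 -11.48646570189142
notch 0.049908869765597746 48.472692396149796
post top~ [[ 0.57328471 -0.00816691  0.07      ]]
```

```bash
cat >> h.py <<'E'
S=np.array([.597,.0868]);YS=-103.3;RF=.056
def pose(th,z,r=RF):
    a=np.radians(th);return [*(S+r*np.array([np.cos(a),np.sin(a)])),z],quat(a-np.pi/2)
E
python3 - <<'E'
from h import *
bot.gripper_to(.030)
th=-134
bot.reach(*pose(th,.11))
f0=bot.get_force()
hit=bot.line_to(pose(th,.049)[0],rate=.08,threshold=4)
print(hit,bot.get_tool_pos(),bot.get_force()-f0)
if not hit:
    bot.gripper_to(.024);f0=bot.get_force();print("w",bot.get_gripper_width())
    end=YS+180-6-360-4   # 4 deg short... sign: clockwise -> stop earlier
    end+=8
    for t in np.append(np.arange(th-7,end,-7),end):
        bot.line_to(*pose(t,.049),rate=.045)
        f=bot.get_force()-f0;print(round(t,1),f.round(1))
        if np.linalg.norm(f)>9:print("STOP");break
    bot.line_to(pose(end+2,.049)[0],rate=.03)
    cv2.imwrite("pics/w2.png",bot.grab_frame("wrist")[:,:,::-1]);cv2.imwrite("pics/top2.png",cv2.resize(bot.grab_frame("top")[150:290,210:350,::-1],None,fx=4,fy=4))
print(bot.get_time_s())
E
```

```text
False [0.55837169 0.04651813 0.04932961] [-0.23559798  0.96101701 -0.30849656]
w 0.02393817331670567
-141.0 [-0.4 -1.   0.4]
-148.0 [ 0.8 -0.5  0.4]
-155.0 [ 0.9 -0.9  1.6]
-162.0 [ 0.1 -0.3  0.4]
-169.0 [ 0.1 -0.5  0.7]
-176.0 [ 0.4 -0.8  1.1]
-183.0 [ 0.3 -0.6  0.5]
-190.0 [-0.2  0.2  0.5]
-197.0 [ 0.8 -0.6  0.4]
-204.0 [ 0.2 -1.6  0.7]
-211.0 [-0.2 -0.4  0.3]
-218.0 [ 0.1 -1.1  1.1]
-225.0 [ 0.5 -0.6  0.8]
-232.0 [ 1.2 -0.4  2. ]
-239.0 [ 0.4 -0.5  0.5]
-246.0 [-0.5 -0.5 -0.7]
-253.0 [-0.6 -0.8 -0. ]
-260.0 [ 1.  -1.  -0.5]
-267.0 [ 0.2 -0.2  0.3]
-274.0 [0.1 1.2 0.5]
-281.0 [0.2 0.3 0.4]
-285.3 [ 0.3 -0.2  0.8]
12.7333
```

```bash
python3 - <<'E'
from h import *
p=bot.get_tool_pos();bot.line_to([p[0],p[1],.10],rate=.1)
bot.reach([S[0]-.02,S[1]-.005,.2],quat(np.radians(76)));c=bot.get_calibration("wrist");im=bot.grab_frame("wrist");np.save("cw2.npy",c,allow_pickle=True)
cv2.imwrite("pics/w3.png",im[:,:,::-1])
cv2.imwrite("pics/w3c.png",cv2.resize(im[80:280,130:400,::-1],None,fx=2.9,fy=2.9,interpolation=cv2.INTER_CUBIC))
_,y,sz,L=look(im,c);print(_,y,sz,L)
for l in L:d=l-L.mean(0);print(np.hypot(*d),np.degrees(np.arctan2(d[1],d[0])))
print(bot.get_time_s())
E
```

```text
[0.5825533  0.09003213] -103.90311 (211.68307495117188, 140.51971435546875) [[0.54371481 0.06744791]
 [0.60818094 0.14393376]
 [0.63895738 0.05162953]]
0.05694774565337144 -159.2000507132473
0.05737313601315624 78.71237137794508
0.05534868216660129 -40.6291488339993
14.9917
```

View pics/w3c.png

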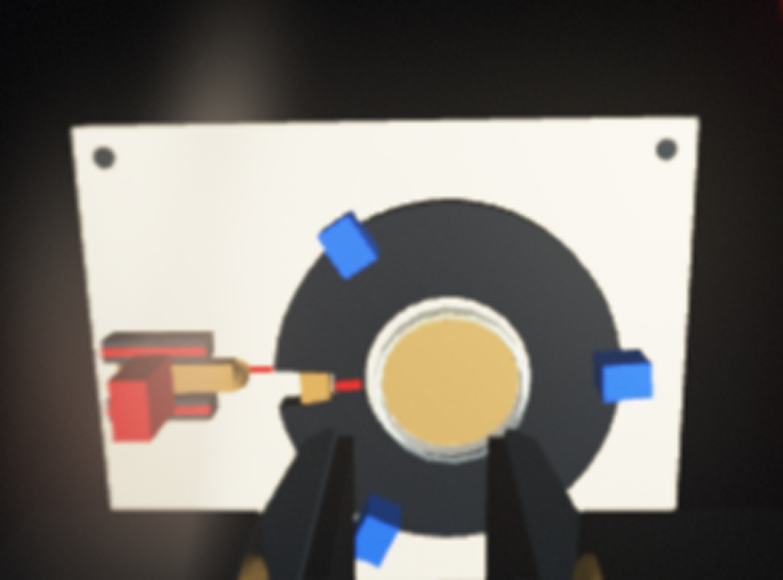

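```bash
python3 - <<'E'
from h import *
c=np.load("cw2.npy",allow_pickle=True).item()
C=np.array([.597,.0875])
for n,p,z in(("open",(290,388),.042),("stop",(316,387),.042),("line",(348,385),.042),("base",(262,369),.028),("bolt",(235,372),.04),("post",(127,412),.076),("dish",(448,384),.050),("disc",(447.5,367.5),.042)):
    X=ray(c,[[p[0]/2.9+130,p[1]/2.9+80]],z)[0,:2];d=X-C;print(n,X.round(4),np.hypot(*d).round(4),np.degrees(np.arctan2(d[1],d[0])).round(1))
E
```

```text
open [0.5885 0.0337] 0.0544 -98.9
stop [0.5904 0.0425] 0.0455 -98.4
line [0.5923 0.0534] 0.0344 -97.8
base [0.5829 0.0231] 0.0659 -102.4
bolt [0.5789 0.0165] 0.0733 -104.3
post [ 0.575  -0.0109] 0.1008 -102.6
dish [0.598  0.0872] 0.001 -14.7
disc [0.5946 0.0881] 0.0025 165.9
```

```bash
cat >> h.py <<'E'
def fm(n=5):
    F=[]
    for _ in range(n):bot.pause(.01);F.append(bot.get_force())
    return np.mean(F,0)
A=np.array([np.cos(np.radians(YS)),np.sin(np.radians(YS))])
def bp(r,z=.057):return [*(S+r*A),z]
E
python3 - <<'E'
from h import *
print(bot.get_gripper_width())
bot.reach(*pose(-280,.10))
hit=bot.line_to(pose(-280,.049)[0],rate=.08,threshold=4)
print(hit)
if not hit:
    f0=fm()
    for t in(-285,-289.6):bot.line_to(*pose(t,.049),rate=.03);print((fm()-f0).round(1))
    bot.line_to(*pose(-286,.049),rate=.03)
p=bot.get_tool_pos();bot.line_to([p[0],p[1],.11],rate=.15)
bot.gripper_to(0)
bot.reach(bp(.140,.11),quat(np.radians(YS+90)))
print(bot.get_joint_positions().round(2),bot.get_time_s())
im=bot.grab_frame("wrist")
cv2.imwrite("pics/w4.png",im[:,:,::-1])
cv2.imwrite("pics/t4.png",cv2.resize(bot.grab_frame("top")[170:270,220:330,::-1],None,fx=6,fy=6,interpolation=cv2.INTER_CUBIC))
E
```

```text
0.023887731284192668
False
[ 0.3 -0.4 -0.2]
[ 0.6 -0.1 -0.4]
[-0.19  0.54  1.61  0.    1.    0.04] 20.1417
```

View pics/w4.png

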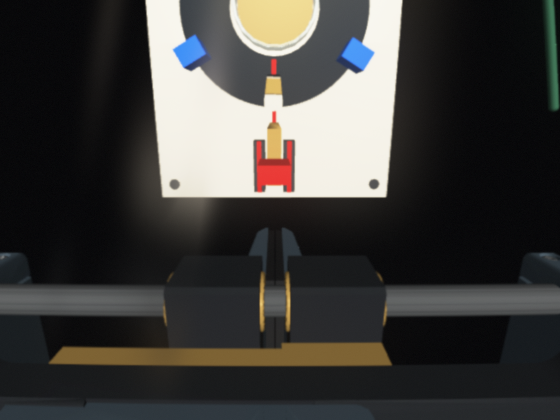

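The notch (274,95), its stop and red line, and the bolt (274,140) lie on one column, so they are aligned. The fingers at (274,240) are in line behind the post. Next I push the bolt.

```bash
python3 - <<'E'
from h import *
bot.line_to(bp(.140),rate=.08)
f0=fm(10);r=.140
def fx():return float((fm()-f0)[:2]@A)   # push-back is outward (+A)
log=[]
while r>.088:
    r-=.001 if (not log or log[-1][1]<3.5) else .0003
    bot.line_to(bp(r),rate=.02)
    f=fx();log.append((round(r*1000,1),round(f,1)))
    if f>9:break
print(log,(bot.get_tool_pos()[:2]-S)@A,bot.get_time_s())
E
```

```text
[(139.0, 0.0), (138.0, -0.4), (137.0, -0.0), (136.0, -0.1), (135.0, 0.1), (134.0, -0.3), (133.0, -0.0), (132.0, -0.3), (131.0, -0.1), (130.0, -0.3), (129.0, -0.5), (128.0, 0.0), (127.0, -0.5), (126.0, 0.1), (125.0, 0.2), (124.0, 0.1), (123.0, 0.8), (122.0, 1.1), (121.0, 0.9), (120.0, 0.6), (119.0, 0.8), (118.0, 0.9), (117.0, 0.5), (116.0, 0.8), (115.0, 0.8), (114.0, 0.3), (113.0, 0.8), (112.0, 0.8), (111.0, 0.4), (110.0, 0.7), (109.0, 0.5), (108.0, 0.5), (107.0, 0.9), (106.0, 0.7), (105.0, 4.0), (104.7, 6.6), (104.4, 9.1)] 0.10497577284989909 31.925
```

```bash
python3 - <<'E'
from h import *
r=.1044-.0003
bot.line_to(bp(r),rate=.02)
f=lambda:(bot.get_force()@[*A,0])
a=[]
for _ in range(9):bot.pause(.1);a.append(round(f(),1))
bot.line_to(bp(.116),rate=.03);z=fm(10)@[*A,0]
print(a,"zero",z)
bot.line_to(bp(.135),rate=.1)
bot.line_to(bp(.140,.11),rate=.15)
cv2.imwrite("pics/w5.png",bot.grab_frame("wrist")[:,:,::-1]);print(bot.get_time_s())
E
```

```text
[np.float64(11.4), np.float64(11.5), np.float64(10.7), np.float64(11.4), np.float64(10.7), np.float64(11.2), np.float64(11.4), np.float64(11.6), np.float64(11.5)] zero -0.03238572228514745
34.6083
```

View pics/w5.png

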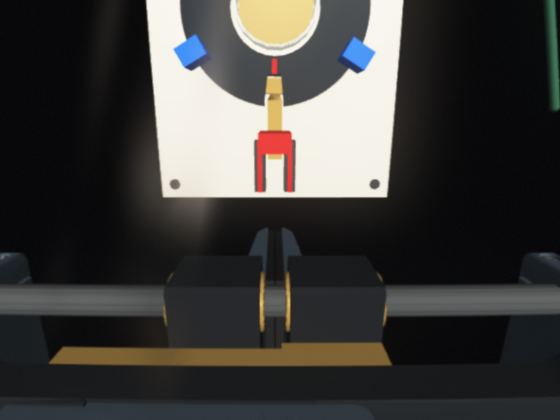

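The picture shows the bolt nose in the notch touching the brass stop at (274,95). The post is at (275,142), the dish is still central, and the arm is clear.

```bash
python3 -c "
from workcell import bot
bot.close_job();print(bot.get_time_s())"
```

```text
the job is handed in; nothing more can be done
the job is handed in; nothing more can be done
```

The job is done and handed in: the bolt is in the notch, pressed home against the depth stop and left there. The arm had finished at about 34.6 s of the 72 s allowed.

- **Turning the disc:** I turned it about 153° clockwise, with the open fingers straddling the lug opposite the notch. Sampled forces stayed under about 2.5 N. I stopped 4° short, measured again from close by, then made the last 4°. The wrist picture then showed notch, stop and bolt on one line.
- **Pushing the bolt:** It slid home at about 0.8 N measured, less than the 2 N friction given. It met the stop after about 17.5 mm of pushing, from a starting travel of 0 to 4 mm.
- **Pressing on the stop:** I held 10.7 to 11.6 N at the tool for about 0.9 s. That is roughly 9 to 10.5 N on the stop itself, depending on the real friction.
- **Last check:** The final picture shows the nose on the stop, with the notch, its red line and the bolt still in line. The glass dish is central, cut off only at the picture's edge. I did not re-measure the other bench objects, but no contact with them showed up.

No check failed. The plate-outline estimate of the stage position was off by up to 15 mm because the gripper hid part of the plate, so I used the lug positions instead.

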